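# Clamp the beard trimmer in its sliding-jaw holder with the cam lever

### The arm

A 6-joint arm with a two-finger parallel gripper is mounted at the origin on the work surface. World frame = base frame: x ahead of the robot, y to its left, z up, the work surface at z = 0. Lengths are in m, angles in rad, forces in N, time in s.
With the tool pointing down it reaches from about 0.35 to 0.8 m from the base axis. Payload 7.3 kg.
Tool frame: the origin (TCP) lies between the finger pads; the fingertips stand 25 mm ahead of it and the grasp point (between the pads) lies 6 mm ahead of it (r.tip_extent is the distance from the TCP to the fingertips, in m); z points along the fingers, y is the line along which they close (so a half turn about z gives the same grasp; the last joint's range is limited). The gripper opens to 85 mm and grips with 20 to 120 N. Pads are 22 mm wide; open, the fingers measure 114 mm over their backs; the gripper's body (76 mm by 85 mm) begins 54 mm behind the grasp point. The pads swing forward as they close: fully open they stand 13 mm farther back than shut.
Start: joints at [-1.273, 0.342, 1.524, -0, 1.275, -0.146], TCP at [0.225, -0.474, 0.256] pointing down, gripper open.
Joint ranges: [-2.53, 2.53], [-0.77, 2.02], [0.04, 2.7], [-1, 4.14], [0.28, 2.66], [-3.11, 3.11]. Speed limits (rad/s): [2.57, 2.57, 3.14, 3.14, 3.14, 3.14].

### API

Orientations are given as a unit quaternion [x, y, z, w].
In Python, from workcell import r, command_gripper, optics gives the robot as it stands. The module is installed in compiled form; this text tells all that it offers. Calls block until the motion is done:
- r.reach(position, orientation): joint-space move of the TCP to a pose.
- r.move_straight(position, orientation=None, speed=0.15, max_force=None): straight line of the TCP; orientation=None keeps the orientation; speed is the mean speed in m/s. With max_force (N) it stops when the force on the tool has changed by that much, and returns True; else False.
- r.movej(angles): joint-space move.
- command_gripper(opening, force=None): finger opening in m; force is the grip in N (None keeps the last); returns when the fingers have stopped.
- r.hold(seconds).
- r.solve_ik(position, orientation): joint angles nearest the present ones, or None.
- r.read_state(): the state.
- optics.get_image(name): name is "scene" or "top"; returns (picture, depth): 384x512x3 uint8, red, green, blue; 384x512 float32, m along the optical axis (not along the pixel's ray), 0 where there is no reading.
- optics.camera_model(name): a dict with "K" (3x3 intrinsics, pixels), "k1" (the pictures are not rectified: a ray, as slopes to the right and down, at radius r is drawn at 1 + k1 r^2 times it, then the intrinsics apply), "R" (3x3) and "t" (3): a world point X has camera coordinates R X + t. Camera axes: x right, y down, z forward; pixel columns grow to the right and rows downward; lengths in m; the calibration is good to about 2 mm. A picture is of the moment at which its call begins. camera_model takes no time and is no camera call.
A pose or a line that the arm cannot do raises r.PlanningError and nothing moves.
- r.finish_job(): hands the job in; it is judged then, once.
The state is a dict: "time_s": time; "joint_positions": joint angles; "dq": joint speeds; "tau": joint torques, N m; "eef_pos": TCP position; "eef_rot": TCP orientation; "contact_force": force on the tool from outside, world axes, zero at the start; "torque": the same for the moment, N m; "grip_width": finger opening in m; "grip_force": force on a finger pad.
Only numpy, scipy, OpenCV 4.12 (cv2) and the standard library are available. Lean on these libraries where they do the work, as an engineer would, in place of code of your own. Each camera call takes 0.05 s, during which the arm holds its last target. There are 200 camera calls.

### The job

Lay the beard trimmer on its base in the bench holder, head to either end, and clamp it: flip the holder's cam lever over to free the sliding jaw, push the jaw up until the trimmer sits without play between jaw and fixed cheek, then flip the lever back over to lock. Press gently, under 40 N on the trimmer, and leave the other toiletries on the counter undisturbed.

Things in the scene. Friction and masses are not known exactly. Their poses are not given: they have to be found in the camera images.
- holder: Fixed holder: plate 150 (x) x 220 (y) x 8 mm. Origin: centre of its underside. A fixed steel cheek, 120 mm along x, 14 thick, top 26 mm above the counter, has its inner face at y = -90 mm, looking to +y. A jaw with an equal face slides along y on the plate, facing the cheek, and carries the cam lever. The trimmer lies on the plate between them, its length along x, overhanging 5 mm at each end.
- jaw: Sliding jaw of steel; origin on the middle of its clamping face plane, 8 mm above the counter; axes as the holder's. Face bar 120 x 14 x 18 mm. It slides along holder y: origin at holder y = 10 mm fully open (start: 7 to -23), -48 mm when home against the 42 mm wide trimmer seated on the cheek. About 4 N of friction when the lever is free; the cam holds it in a notch when locked.
- jaw_back (a point): Centre of the back (+y) face of the jaw's upright push block, 28 mm above the counter, at holder x = 0, 85 mm behind (+y of) the clamping face. Block 70 mm along x, 14 thick, top 43 mm above the counter: push here towards holder -y. Between face and block are only parts below 40 mm and the lever.
- lever (a joint): Cam lever angle in rad about holder y: 0 = free, leaning 35 degrees from upright to holder -x; 1.22 = locked, leaning 35 degrees to holder +x. From about 0.45 rad on a nub under the cam enters a row of notches in the plate (9 mm apart, one where the jaw is home) and holds the jaw; out of place it blocks the lever. Stays where left; push along holder x, under 0.3 N m.
- lever_tip (a point): Outer end of the lever, 100 mm from its pivot: a 10 mm round bar with a black grip 16 mm thick on the outer 45 mm. The pivot (along holder y) is 21 mm above the counter at holder x = 0, 30 mm behind (+y of) the clamping face, so the lever swings in the plane holder y = jaw origin + 30 mm. Tip: 103 mm above the counter at both ends (holder x = -57 free, +57 locked), 121 mm upright.
- trimmer: Black beard trimmer lying on its back on the counter: 160 mm long along its x (head with steel blade at +x), body 125 x 42 (y) x 44 mm high from x = -80 to 45 mm, narrower head beyond. Origin: middle of its underside, about its centre of mass. 0.24 kg. Grip it across y.
- mirror: Bystander: round tortoiseshell mirror on a stand, 112 mm across, foot 90 mm across, 175 mm tall. Origin: centre of foot.
- brush_holder: Bystander: green silicone brush holder, 68 mm across, 85 mm tall, with a shaving brush standing in it up to 150 mm. Origin: centre of foot.
- comb: Bystander: wooden comb lying flat, 180 (x) x 40 (y) x 9 mm. Origin: centre of underside.
- jar: Bystander: amber jar, 60 mm across and 60 mm tall. Origin: centre of foot.
- bottle: Bystander: amber bottle, 54 mm across and 150 mm tall. Origin: centre of foot.
- soap_dish: Bystander: white soap dish, 130 x 90 x 26 mm. Origin: centre of underside.
- cup: Bystander: white cup, 74 mm across, 100 mm tall. Origin: centre of foot.

How it is judged:
On the way, in this order (a step that is already met when the one before it is completed fails the run):
1. The cam lever is flipped right over to free (under 0.3 rad) while the jaw is still well open (gap over 60 mm) (value of joint lever below 0.3 rad and y of jaw in the frame of holder above -0.03 m), for 0.2 s.
2. With the lever still free (under 0.4 rad), the trimmer lies on the plate between cheek and jaw and the jaw is pushed home: play under 2 mm (value of joint lever below 0.4 rad and y of trimmer in the frame of holder between -0.0715 and -0.0665 m and x of trimmer in the frame of holder between -0.03 and 0.03 m and z of trimmer in the frame of holder between 0.005 and 0.011 m and angle between the x axis of trimmer and the x axis of holder, either way round below 0.04 rad and angle between trimmer's own z axis and vertical below 0.05 rad and y of jaw in the frame of holder below -0.046 m), for 0.2 s.
At the end, for the whole second after the job is handed in: Lever over 1.06 rad (locked); trimmer released, at rest on its base on the plate (3 mm), centre within 2.5 mm of holder y = -69 mm and 30 mm of holder x = 0, length within 0.04 rad of holder x, head to either end; jaw home against it (gap under 44 mm: play under 2 mm) (value of joint lever above 1.06 rad and y of trimmer in the frame of holder between -0.0715 and -0.0665 m and x of trimmer in the frame of holder between -0.03 and 0.03 m and z of trimmer in the frame of holder between 0.005 and 0.011 m and angle between the x axis of trimmer and the x axis of holder, either way round below 0.04 rad and angle between trimmer's own z axis and vertical below 0.05 rad and y of jaw in the frame of holder below -0.046 m and linear speed of trimmer below 0.02 m/s and contact force between trimmer and the fingers below 0.1 N); the robot touches nothing.
It fails at once if The jaw presses the trimmer with more than 40 N (contact force between trimmer and jaw above 40 N).
It fails at once if A bystander (mirror, brush holder, comb, jar, bottle, soap dish, cup) is moved by more than 20 mm (distance of any of mirror, brush_holder, comb, jar, bottle, soap_dish, cup from where it was at the start of the episode above 0.02 m).
It fails at once if A bystander is tipped by more than 0.3 rad (angle between any of mirror, brush_holder, comb, jar, bottle, soap_dish, cup's own z axis and vertical above 0.3 rad).
It also fails if it takes over 72 s, if anything falls off the work surface, if the arm or the gripper's body presses on something with over 40 N, if the wrist force passes 120 N, or if a joint passes its speed limit or range.

## Working session

There is one attempt and no reset: what is moved stays moved. The work goes in short steps, each a Python script; the robot and the scene stay as the last script left them, time stands still between calls to the robot, and variables do not carry over. Pictures are saved under pics/ and viewed, at most 10 in all, crops included, and the job is handed in when it is done.

```bash
mkdir -p pics
python3 - <<'E'
from workcell import r, optics
import cv2, numpy as np
for n in("scene","top"):
    im,d=optics.get_image(n); c=optics.camera_model(n)
    cv2.imwrite(f"pics/{n}0.png",im[:,:,::-1]); np.savez(f"{n}0.npz",im=im,d=d)
    print(n,c, (d>0).mean())
print(r.read_state())
E
```

```text
scene {'K': array([[482.45116731,   0.        , 263.76980954],
       [  0.        , 482.45116731, 187.59265387],
       [  0.        ,   0.        ,   1.        ]]), 'k1': -0.10375573364883771, 'R': array([[-0.12826205,  0.99173931,  0.00140688],
       [ 0.54660811,  0.07187659, -0.83429811],
       [-0.82750736, -0.10623977, -0.55131179]]), 't': array([ 0.07236991, -0.21819503,  2.1692536 ])} 0.9951222737630209
top {'K': array([[499.12747902,   0.        , 251.37066484],
       [  0.        , 499.12747902, 186.84522522],
       [  0.        ,   0.        ,   1.        ]]), 'k1': 0.06624429781176526, 'R': array([[ 0.02547563, -0.99960734,  0.01166906],
       [-0.98025754, -0.0272686 , -0.1958356 ],
       [ 0.1960769 , -0.00644965, -0.98056731]]), 't': array([-0.03385111,  0.54320945,  1.68942161])} 0.9957834879557291
{'time_s': 0.1, 'joint_positions': array([-1.27300278e+00,  3.42642895e-01,  1.52494108e+00, -1.38001388e-05,
        1.27539822e+00, -1.46023680e-01]), 'dq': array([-4.72122063e-04, -1.09379646e-03, -2.62823715e-03, -3.18694481e-04,
        2.57377389e-03,  6.77725175e-06]), 'tau': array([ 1.46075465e-03, -4.34447551e+01, -2.46491075e+01, -2.55766299e-04,
        4.69619394e-03, -2.23590371e-05]), 'eef_pos': array([ 0.22533669, -0.4738142 ,  0.25569386]), 'eef_rot': array([ 9.75478477e-01,  2.20093748e-01, -5.92529581e-05, -6.92272243e-04]), 'contact_force': array([ 0.22620718, -0.74163088,  0.13657987]), 'torque': array([-0.01417344, -0.00633882, -0.04623988]), 'grip_force': 0.0, 'grip_width': 0.08547268431813916}
```

View pics/top0.png

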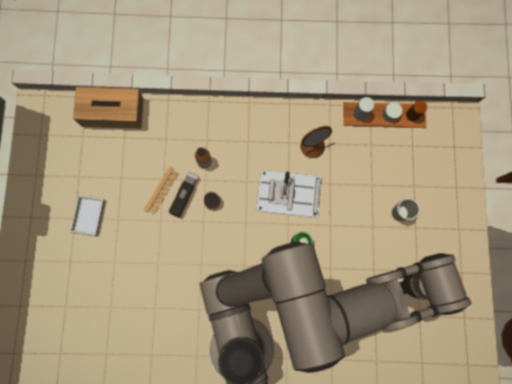

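View pics/scene0.png

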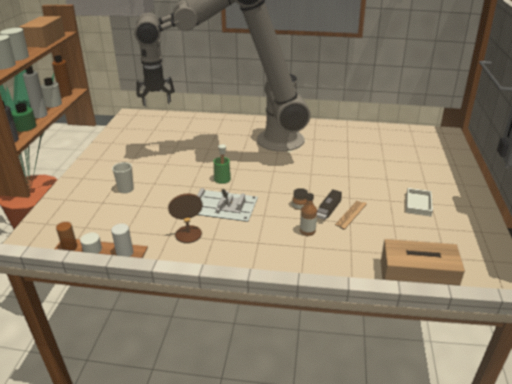

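The top view shows the holder at (290,193), the trimmer at (184,195) with its steel head towards (193,178), the comb at (160,190), the jar at (212,201) and the bottle at (203,158). The mirror is at (314,143), and the brush holder at (302,240) is close to the arm. I'll zoom in on the holder and trimmer in both views.

Run:
```python
import cv2, numpy as np
t=cv2.imread("pics/top0.png");s=cv2.imread("pics/scene0.png")
a=cv2.resize(t[165:220,250:330],(800,550),interpolation=cv2.INTER_CUBIC)
cv2.imwrite("pics/c1.png",a)
b=cv2.resize(s[180:230,185:265],(640,400),interpolation=cv2.INTER_CUBIC)
cv2.imwrite("pics/c2.png",b)
c=cv2.resize(t[165:225,140:230],(720,480),interpolation=cv2.INTER_CUBIC)
cv2.imwrite("pics/c3.png",c)
```

```text
(no output)
```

View pics/c1.png

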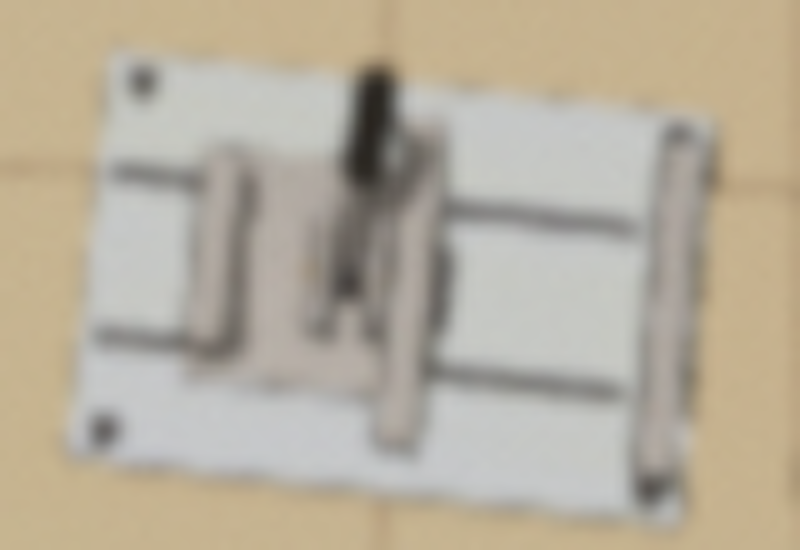

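View pics/c3.png

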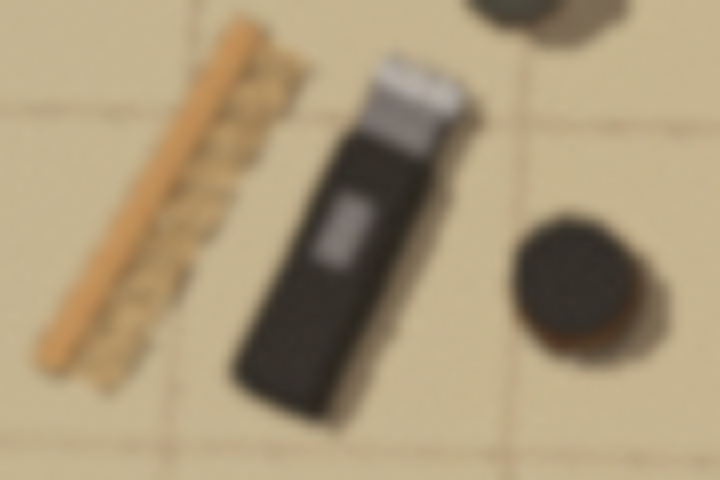

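View pics/c2.png

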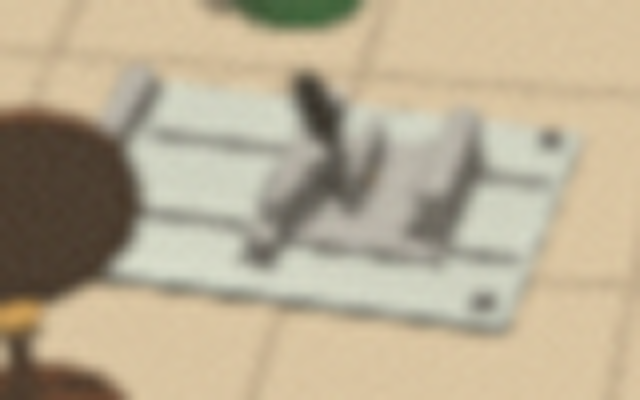

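The crops show the steel cheek on the right, on the world -y side. The jaw is left of centre with its face bar at about (290,195) full-frame, and the push block is at (272,190). The lever's black grip points up towards (287,173), which is holder +x, so it's locked. The mirror hides part of the cheek in the scene view. The trimmer's head points to world +x/-y. Next I'll measure.

```bash
cat > h.py <<'E'
import numpy as np, cv2
from workcell import r, optics, command_gripper
def rays(n,uv):
    c=optics.camera_model(n); K=c["K"]
    dist=np.array([c["k1"],0,0,0,0])
    p=cv2.undistortPointsIter(np.asarray(uv,float).reshape(-1,1,2),K,dist,None,None,(3,50,1e-9)).reshape(-1,2)
    return c["R"],c["t"],np.c_[p,np.ones(len(p))]
def onplane(n,uv,z):
    R,t,d=rays(n,uv); o=-R.T@t; w=d@R
    return o+w*((z-o[2])/w[:,2])[:,None]
def cloud(n,d):
    v,u=np.mgrid[:384,:512]; R,t,ra=rays(n,np.c_[u.ravel(),v.ravel()])
    return ((ra*d.reshape(-1,1)-t)@R).reshape(384,512,3)
def rect(p):
    c,(w,h),a=cv2.minAreaRect((p[:,:2]*1000).astype(np.float32))
    if w<h: w,h,a=h,w,a+90
    a=(a+90)%180-90
    return np.round([*c,w,h,a],1)
E
cat > m.py <<'E'
from h import *
def big(m):
    n,l,s,_=cv2.connectedComponentsWithStats(m.astype(np.uint8)); return l==1+s[1:,4].argmax()
for n in("top","scene"):
    f=np.load(n+"0.npz"); im=f["im"].astype(int); P=cloud(n,f["d"]); X,Y,Z=np.moveaxis(P,2,0)
    hsv=cv2.cvtColor(f["im"],cv2.COLOR_RGB2HSV).astype(int)
    if n=="top":
        box=np.zeros((384,512),bool); box[165:222,250:330]=1; H=big(box&(hsv[...,1]<45)&(hsv[...,2]>130))
        tb=np.zeros_like(box); tb[165:222,160:203]=1; T=big(tb&((hsv[...,2]<110)))
        ct=max(cv2.findContours(H.astype(np.uint8),0,2)[0],key=cv2.contourArea)
        hull=cv2.convexHull(ct); q=onplane(n,hull.reshape(-1,2),.008)
        print("holder rect",rect(q))
        ct=max(cv2.findContours(T.astype(np.uint8),0,2)[0],key=cv2.contourArea)
        print("trim dark on z.044",rect(onplane(n,ct.reshape(-1,2),.044)))
        hb=rect(q)
    print(n,"counter z",np.median(Z[(X>.3)&(X<.7)&(abs(Y)<.3)]))
    tc=onplane("top",[[184,195]],.02)[0]
    m=(np.hypot(X-tc[0],Y-tc[1])<.1)&(Z>.025)&(Z<.08)&(hsv[...,2]<130)
    print("trim cloud",m.sum(),rect(P[m]) if m.sum()>9 else 0,np.percentile(Z[m],[5,50,95]))
    for nm,uv,z in(("brush",(302,240),.1),("mirror",(314,150),.05),("jar",(212,200),.05),("bottle",(203,157),.1)):
        c=onplane("top",[uv],z)[0]; k=(np.hypot(X-c[0],Y-c[1])<.09)&(Z>.035)
        if nm=="brush":k&=(X<c[0]+.06)
        if k.sum()>5: print(nm,"x",np.percentile(X[k],[2,98]).round(3),"y",np.percentile(Y[k],[2,98]).round(3),"zmax",Z[k].max().round(3))
    # holder-frame cloud
    a=np.radians(hb[4]-90 if hb[4]>0 else hb[4]+90); c=hb[:2]/1000
    x=(X-c[0])*np.cos(a)+(Y-c[1])*np.sin(a); y=-(X-c[0])*np.sin(a)+(Y-c[1])*np.cos(a)
    for nm,k in (("plate",(abs(x)<.07)&(abs(y)<.1)&(Z<.013)&(Z>.003)),("cheek",(abs(x)<.05)&(y<-.08)&(y>-.12)&(Z>.018)),
      ("bar",(abs(x-.0)<.056)&(abs(x)>.04)&(abs(y)<.06)&(Z>.019)&(Z<.032)),("block",(abs(x)<.03)&(y>.05)&(y<.11)&(Z>.034)&(Z<.06)),("lever",(x>.02)&(x<.09)&(abs(y)<.08)&(Z>.05))):
        if k.sum()>2: print(nm,k.sum(),"x",np.percentile(x[k],[3,50,97]).round(4),"y",np.percentile(y[k],[3,50,97]).round(4),"z",np.percentile(Z[k],[3,50,97]).round(4))
E
python3 m.py
```

```text
holder rect [ 533.9 -153.7  221.7  152.2   85.2]
trim dark on z.044 [505.5 218.  144.8  48.3 -22. ]
top counter z 0.003888937175450355
trim cloud 591 [495.3 185.  147.  122.2 -22.4] [0.03279592 0.04600144 0.06326427]
brush x [0.284 0.388] y [-0.223 -0.133] zmax 0.741
mirror x [0.69  0.735] y [-0.283 -0.189] zmax 0.18
jar x [0.472 0.536] y [0.094 0.202] zmax 0.074
bottle x [0.562 0.66 ] y [0.129 0.206] zmax 0.161
plate 1066 x [-0.0669 -0.0045  0.0669] y [-0.0875 -0.0199  0.0954] z [0.0039 0.0094 0.0127]
cheek 118 x [-0.0464  0.0023  0.0461] y [-0.1043 -0.0968 -0.0904] z [0.0187 0.0277 0.0354]
bar 38 x [-0.054   0.0402  0.055 ] y [-0.0242 -0.0055  0.0491] z [0.0193 0.0272 0.0315]
block 66 x [-0.0279  0.0005  0.026 ] y [0.0593 0.066  0.0721] z [0.0352 0.0461 0.0515]
lever 59 x [0.0218 0.0369 0.055 ] y [0.0104 0.0179 0.0361] z [0.056  0.0933 0.1104]
scene counter z -0.004277216672785619
trim cloud 402 [506.9 183.  164.7 127.4 -23.4] [0.02950758 0.04211913 0.05993985]
brush x [0.333 0.396] y [-0.221 -0.161] zmax 0.665
mirror x [0.698 0.743] y [-0.278 -0.188] zmax 0.174
jar x [0.475 0.528] y [0.097 0.146] zmax 0.065
bottle x [0.568 0.676] y [0.132 0.205] zmax 0.153
plate 738 x [-0.0648  0.0112  0.067 ] y [-0.0835  0.0032  0.0957] z [0.0036 0.0075 0.0125]
cheek 28 x [-0.0459 -0.0236 -0.0067] y [-0.1003 -0.0947 -0.0875] z [0.0208 0.0245 0.0296]
bar 14 x [-0.0511  0.0499  0.0555] y [-0.0067 -0.0008  0.0041] z [0.0202 0.0252 0.0283]
block 43 x [-0.0275 -0.0019  0.0285] y [0.063  0.0701 0.0753] z [0.0357 0.042  0.0447]
lever 42 x [0.0259 0.0499 0.0616] y [0.015  0.0224 0.0277] z [0.0531 0.0875 0.1069]
```

```bash
cat >> h.py <<'E'
HC=np.array([.534,-.1537]); HA=np.radians(-4.8)
def q(yaw): return [np.cos(yaw/2),np.sin(yaw/2),0,0]
QH=q(HA)
def w(x,y,z): # holder frame -> world
    c,s=np.cos(HA),np.sin(HA); return [HC[0]+c*x-s*y,HC[1]+s*x+c*y,z]
def hf(p):
    c,s=np.cos(HA),np.sin(HA); d=np.asarray(p)[:2]-HC; return np.round([c*d[0]+s*d[1],-s*d[0]+c*d[1],p[2]],4)
def st(m=""):
    s=r.read_state(); print(m,"t",round(s["time_s"],2),"holder-xyz",hf(s["eef_pos"]),"F",s["contact_force"].round(1),"grip",round(s["grip_width"],4))
E
python3 - <<'E'
from h import *
# trimmer refine
a=np.radians(-22.2); ax=np.array([np.cos(a),np.sin(a)]); ay=np.array([-ax[1],ax[0]]); c0=np.array([.505,.218])
for n in("top","scene"):
    f=np.load(n+"0.npz"); P=cloud(n,f["d"]); v=cv2.cvtColor(f["im"],cv2.COLOR_RGB2HSV)[...,2]
    d=P[...,:2]-c0; l=d@ax; t=d@ay
    k=(abs(l)<.12)&(abs(t)<.045)&(P[...,2]>.036)&(P[...,2]<.058)&(v<200)
    print(n,k.sum(),"along",np.percentile(l[k],[1,50,99]).round(4),"across",np.percentile(t[k],[2,25,50,75,98]).round(4),"z",np.median(P[...,2][k]).round(4))
    k2=k&(l<.04)&(l>-.07); A=np.polyfit(l[k2],t[k2],1); print("tilt deg",np.degrees(np.arctan(A[0])).round(2))
command_gripper(0.0)
r.reach(w(.095,.019,.30),QH); st()
r.move_straight(w(.095,.019,.100),speed=.2); st("down")
print(r.move_straight(w(-.020,.019,.100),speed=.06,max_force=10)); st("pushed")
im,d=optics.get_image("top"); cv2.imwrite("pics/t1.png",im[:,:,::-1])
E
```

```text
top 466 along [-0.0685 -0.0016  0.0802] across [-0.0153 -0.0056  0.0043  0.0147  0.025 ] z 0.0456
tilt deg 0.22
scene 268 along [-0.0665  0.0061  0.078 ] across [-0.0104  0.0023  0.0124  0.0218  0.0306] z 0.0424
tilt deg 0.6
 t 2.77 holder-xyz [0.0947 0.018  0.2999] F [ 0.6 -0.2  0. ] grip 0.0001
down t 3.92 holder-xyz [0.0957 0.0187 0.1014] F [-0.7  0.1  0.3] grip -0.0003
False
pushed t 5.98 holder-xyz [-0.0194  0.0189  0.1002] F [ 4.5 -0.7  0.7] grip 0.0001
```

Run:
```python
from h import *
r.move_straight(w(.0,.019,.100),speed=.1); r.move_straight(w(.0,.019,.28),speed=.25)
T=np.array([.5125,.2203]); QT=q(np.radians(-22))
command_gripper(.068)
r.reach([*T,.25],QT); st()
for n in("top","scene"):
    im,d=optics.get_image(n); cv2.imwrite(f"pics/{n}2.png",im[:,:,::-1]); P=cloud(n,d)
    c,s=np.cos(HA),np.sin(HA); X=P[...,0]-HC[0];Y=P[...,1]-HC[1]; x=c*X+s*Y; y=-s*X+c*Y; Z=P[...,2]
    for nm,k in(("lever",(abs(x)<.09)&(y>0)&(y<.05)&(Z>.055)&(Z<.14)),("block",(abs(x)<.03)&(y>.045)&(y<.11)&(Z>.034)&(Z<.06))):
        if k.sum()>2: print(n,nm,k.sum(),"x",np.percentile(x[k],[3,50,97]).round(4),"y",np.percentile(y[k],[3,50,97]).round(4),"z",np.percentile(Z[k],[3,50,97]).round(4))
    cv2.imwrite("pics/c4.png",cv2.resize(im[150:250,140:330,::-1],(760,400),interpolation=cv2.INTER_CUBIC)) if n=="top" else 0
```

```text
t 9.24 holder-xyz [-0.0522  0.3702  0.2501] F [-0.1  0.3 -0.7] grip 0.068
top lever 39 x [-0.0576 -0.0417 -0.0175] y [0.0121 0.0184 0.0229] z [0.0563 0.0963 0.1097]
top block 68 x [-0.0275  0.0008  0.0287] y [0.0591 0.0657 0.0718] z [0.0369 0.0453 0.0537]
scene lever 66 x [-0.0488 -0.0338 -0.017 ] y [0.0132 0.0213 0.0269] z [0.0575 0.0819 0.1028]
scene block 42 x [-0.0273 -0.0004  0.0273] y [0.0621 0.0687 0.0752] z [0.0371 0.0417 0.0454]
```

View pics/c4.png

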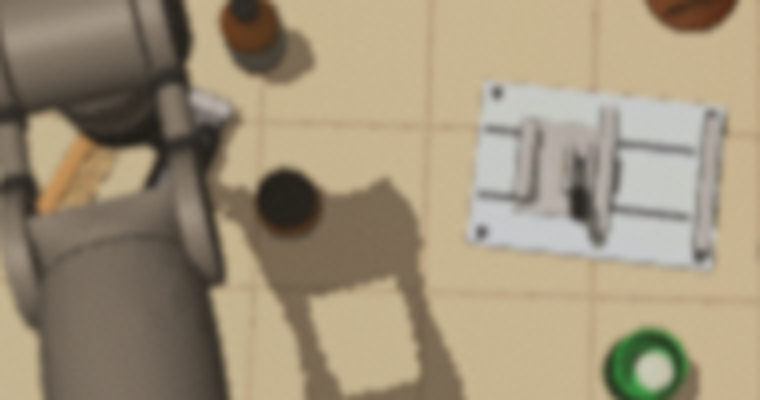

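The lever is now free: its tip is at about x = -55 mm, black grip at (580,200) in the crop. The jaw hasn't moved from about y = -11 mm. Now I'll grasp the trimmer.

Run:
```python
from h import *
T=[.5125,.2203]
print(r.move_straight([*T,.045],speed=.12,max_force=8)); st("down")
command_gripper(.02,35); st("closed")
r.move_straight([*T,.25],speed=.2); st("up"); print(r.read_state()["grip_force"])
r.reach(w(0,-.065,.22),QH); st("over")
im,d=optics.get_image("scene"); a=im[100:230,170:300,::-1]
im2,_=optics.get_image("top"); b=im2[130:260,230:360,::-1]
cv2.imwrite("pics/c5.png",cv2.resize(np.hstack([a,b]),(800,400),interpolation=cv2.INTER_CUBIC))
```

```text
False
down t 11.2 holder-xyz [-0.0523  0.371   0.0456] F [-0.6  0.1  0. ] grip 0.0685
closed t 11.55 holder-xyz [-0.0523  0.3711  0.0456] F [ 0.8 -0.2  5.5] grip 0.0417
up t 12.72 holder-xyz [-0.0533  0.3706  0.2486] F [-0.7 -0.6 -1.5] grip 0.0413
36.15234732627869
over t 14.34 holder-xyz [ 2.00e-04 -6.41e-02  2.20e-01] F [-1.4  0.5 -2.1] grip 0.0408
```

View pics/c5.png

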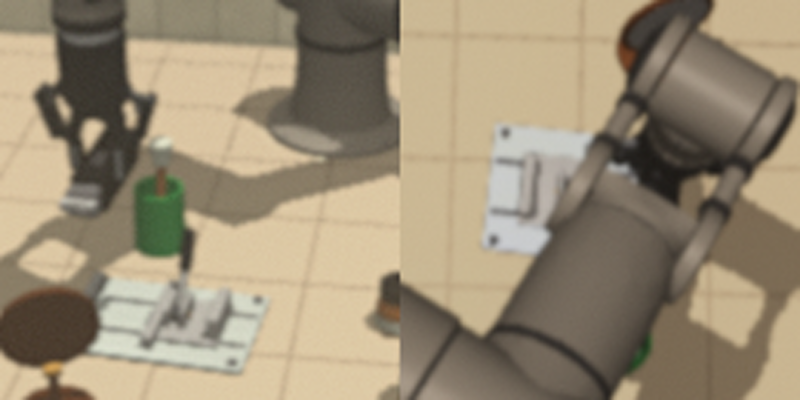

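The trimmer is held head-on towards the scene camera at left-crop (85,190), above the holder and clear of the brush (160,200) and mirror. Lowering it now.

Run:
```python
from h import *
r.move_straight(w(0,-.065,.075),speed=.15); r.hold(.2); st("near")
print(r.move_straight(w(0,-.065,.050),speed=.03,max_force=4)); st("placed")
command_gripper(.062); st("released")
r.move_straight(w(0,-.065,.20),speed=.2)
command_gripper(0.0)
r.reach(w(0,.125,.22),QH); st()
for n in("top","scene"):
    im,d=optics.get_image(n); P=cloud(n,d); c,s=np.cos(HA),np.sin(HA); X=P[...,0]-HC[0];Y=P[...,1]-HC[1]; x=c*X+s*Y; y=-s*X+c*Y; Z=P[...,2]
    k=(abs(x)<.1)&(y>-.1)&(y<-.03)&(Z>.042)&(Z<.064)
    print(n,k.sum(),"x",np.percentile(x[k],[2,98]).round(4),"y",np.percentile(y[k],[2,50,98]).round(4),"z",np.median(Z[k]).round(4),"slope y/x",np.polyfit(x[k],y[k],1)[0].round(3),"z/x",np.polyfit(x[k],Z[k],1)[0].round(3))
    k=(abs(x)<.03)&(y>.045)&(y<.11)&(Z>.034)&(Z<.06)
    if k.sum():print("block",k.sum(),np.median(y[k]))
    if n=="top": b=im[150:240,230:350,::-1]
    else: a=im[150:240,170:290,::-1]
cv2.imwrite("pics/c6.png",cv2.resize(np.hstack([a,b]),(800,300),interpolation=cv2.INTER_CUBIC))
```

```text
near t 15.76 holder-xyz [ 0.0004 -0.0652  0.0759] F [-0.4 -0.3 -1.8] grip 0.0414
True
placed t 16.43 holder-xyz [-0.0003 -0.0649  0.0535] F [-0.5 -0.6  4.4] grip 0.0412
released t 16.77 holder-xyz [-0.0009 -0.0646  0.0528] F [ 0.4 -0.4  0.2] grip 0.062
 t 19.04 holder-xyz [2.000e-04 1.242e-01 2.200e-01] F [ 0.4 -0.1 -0.1] grip 0.0003
top 493 x [-0.0761  0.0758] y [-0.0861 -0.0656 -0.0458] z 0.0527 slope y/x -0.005 z/x -0.041
scene 240 x [-0.0699  0.0594] y [-0.0827 -0.0578 -0.0419] z 0.0502 slope y/x 0.043 z/x -0.016
block 42 0.06914006534242964
```

View pics/c6.png

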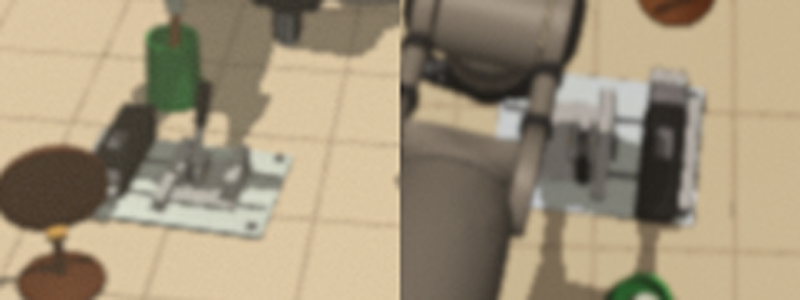

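The trimmer sits squarely on the plate, right crop (660,145), between the cheek and the jaw, with the lever still free. Now I'll push the jaw.

Run:
```python
from h import *
r.move_straight(w(0,.120,.047),speed=.2,max_force=10); st("behind")
print(r.move_straight(w(0,.068,.047),speed=.03,max_force=12)); st("a")
print(r.move_straight(w(0,.038,.047),speed=.012,max_force=12)); st("b")
r.hold(.4); st("held")
```

```text
behind t 20.16 holder-xyz [0.0008 0.1196 0.0479] F [-1.2 -0.3  0.9] grip -0.0005
False
a t 22.04 holder-xyz [-0.     0.068  0.047] F [ 0.9  3.5 -1.9] grip 0.0002
True
b t 23.5 holder-xyz [-0.0002  0.0517  0.0467] F [1.4 1.8 1. ] grip 0.0002
held t 23.9 holder-xyz [-0.0007  0.0523  0.0461] F [-0.1 -0.4  0.1] grip 0.0001
```

Run:
```python
from h import *
r.move_straight(w(0,.120,.047),speed=.15); r.move_straight(w(0,.15,.24),speed=.25); st()
for n in("top","scene"):
    im,d=optics.get_image(n); P=cloud(n,d); c,s=np.cos(HA),np.sin(HA); X=P[...,0]-HC[0];Y=P[...,1]-HC[1]; x=c*X+s*Y; y=-s*X+c*Y; Z=P[...,2]
    for nm,k in(("trim",(abs(x)<.1)&(y>-.1)&(y<-.03)&(Z>.042)&(Z<.064)),("block",(abs(x)<.03)&(y>.01)&(y<.08)&(Z>.034)&(Z<.06)),("lever",(x<-.01)&(x>-.09)&(y>-.04)&(y<.01)&(Z>.062)&(Z<.13))):
        if k.sum()>2: print(n,nm,k.sum(),"x",np.percentile(x[k],[3,97]).round(4),"y",np.percentile(y[k],[2,50,98]).round(4),"z",np.median(Z[k]).round(4))
    if n=="top": b=im[150:240,230:350,::-1]
    else: a=im[150:240,170:290,::-1]
cv2.imwrite("pics/c7.png",cv2.resize(np.hstack([a,b]),(800,300),interpolation=cv2.INTER_CUBIC))
```

```text
t 25.43 holder-xyz [-0.0007  0.1495  0.2387] F [-0.6  0.2  0.5] grip -0.0001
top trim 497 x [-0.0747  0.0721] y [-0.0889 -0.0681 -0.0489] z 0.053
top block 67 x [-0.0286  0.0277] y [0.0231 0.0298 0.036 ] z 0.0458
top lever 43 x [-0.0575 -0.0237] y [-0.0257 -0.0182 -0.0113] z 0.0968
scene trim 227 x [-0.0703  0.0525] y [-0.086  -0.062  -0.0451] z 0.0499
scene block 40 x [-0.0241  0.0243] y [0.0259 0.0345 0.0394] z 0.0409
scene lever 61 x [-0.0525 -0.0191] y [-0.0235 -0.015  -0.0084] z 0.0857
```

View pics/c7.png

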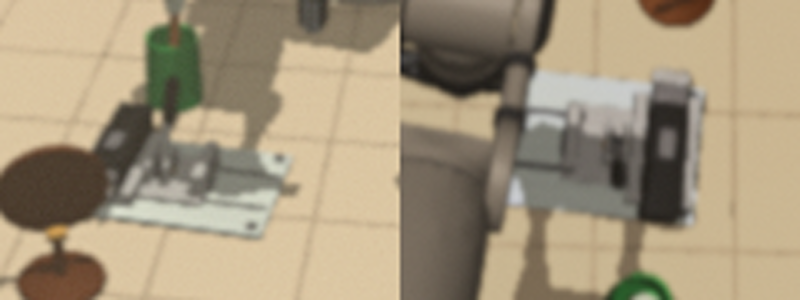

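The jaw block has moved 36 mm, putting the jaw at about -48 mm, and the trimmer sits against the cheek at about -68.5 mm. The lever's still free at right crop (618,145). Next I'll lock it.

Run:
```python
from h import *
r.reach(w(-.086,-.018,.25),QH); st()
print(r.move_straight(w(-.086,-.018,.113),speed=.15,max_force=8)); st("down")
print(r.move_straight(w(.029,-.018,.113),speed=.05,max_force=12)); st("pushed")
```

```text
t 26.32 holder-xyz [-0.0856 -0.0176  0.2497] F [ 0.9 -0.4  0.8] grip -0.0001
False
down t 27.38 holder-xyz [-0.0854 -0.0179  0.1136] F [-0.  -0.1 -0.1] grip -0.0002
False
pushed t 29.83 holder-xyz [ 0.0289 -0.018   0.1131] F [-1.7 -0.   0.3] grip 0.0001
```

Run:
```python
from h import *
print(r.move_straight(w(.037,-.018,.113),speed=.02,max_force=8)); st("pushed")
r.move_straight(w(.0,-.018,.113),speed=.1); r.move_straight(w(.0,.0,.25),speed=.25); r.reach(w(-.05,.3,.3),QH); st()
for n in("top","scene"):
    im,d=optics.get_image(n); P=cloud(n,d); c,s=np.cos(HA),np.sin(HA); X=P[...,0]-HC[0];Y=P[...,1]-HC[1]; x=c*X+s*Y; y=-s*X+c*Y; Z=P[...,2]
    for nm,k in(("trim",(abs(x)<.1)&(y>-.1)&(y<-.03)&(Z>.042)&(Z<.064)),("block",(abs(x)<.03)&(y>.01)&(y<.08)&(Z>.034)&(Z<.06)),("lever",(abs(x)<.09)&(y>-.04)&(y<.01)&(Z>.062)&(Z<.13))):
        if k.sum()>2: print(n,nm,k.sum(),"x",np.percentile(x[k],[3,97]).round(4),"y",np.percentile(y[k],[2,50,98]).round(4),"z",np.median(Z[k]).round(4),np.polyfit(x[k],y[k],1)[0].round(3))
    if n=="top": b=im[150:240,230:350,::-1]
    else: a=im[150:240,170:290,::-1]
cv2.imwrite("pics/c8.png",cv2.resize(np.hstack([a,b]),(800,300),interpolation=cv2.INTER_CUBIC))
```

```text
True
pushed t 30.09 holder-xyz [ 0.0293 -0.018   0.1126] F [-2.6 -0.3  5.7] grip 0.0001
 t 32.41 holder-xyz [-0.0497  0.2991  0.2993] F [ 0.  -0.7 -0.6] grip 0.0001
top trim 498 x [-0.0744  0.0738] y [-0.0892 -0.0687 -0.0491] z 0.0531 -0.002
top block 68 x [-0.0273  0.0257] y [0.0229 0.0298 0.0364] z 0.0456 -0.001
top lever 57 x [0.0236 0.0575] y [-0.0259 -0.0185 -0.0113] z 0.0915 0.005
scene trim 222 x [-0.0708  0.0492] y [-0.085  -0.0625 -0.0462] z 0.0503 0.058
scene block 41 x [-0.0274  0.0292] y [0.0259 0.0335 0.039 ] z 0.0418 -0.036
scene lever 37 x [0.0411 0.0654] y [-0.023  -0.0133 -0.0073] z 0.0927 -0.154
```

View pics/c8.png

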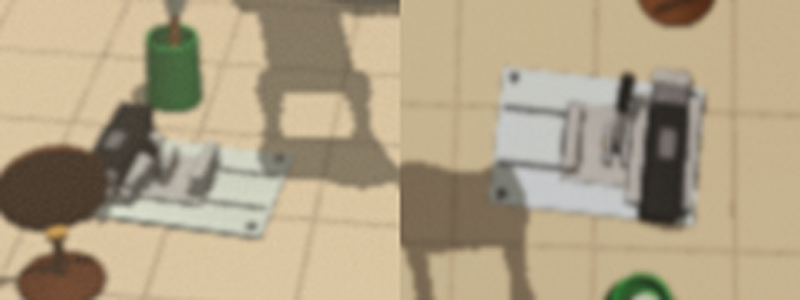

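The lever is fully over to +x (grip at right crop (627,90), tip at about +57 mm, mirroring the free position). Jaw and trimmer are home and the arm is clear, so I'm handing the job in.

```bash
python3 -c "
from workcell import r
print(r.finish_job())"
```

```text
the job is handed in; nothing more can be done
None
```

I clamped the trimmer in the holder with the jaw home and the lever locked, and handed the job in at about 32 s; the hand-in call returned no verdict.

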